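# Dispense one puppet eye and nudge it into the glue bay

### The job

Press the dispenser's plunger fully down once, and let it spring back up, so that a single wooden eye disc comes out of the mouth onto the bench. Then push that disc along the bench with the fingertips into the glue bay, so that it lies flat and wholly between the two rails. Do not pick up or tip any disc, leave the other two discs in the dispenser, do not disturb the other things on the bench, and finish clear of everything.

Things in the scene. Friction and masses are not known exactly. Their poses are not given: they have to be found in the camera images.
- dispenser: plywood disc feeder fixed to the bench, 134 long (x, from -106 to +28), 62 wide (y), 48 mm high, no floor (discs slide on the bench). Origin on the bench under the centre of its open-topped square well with a stack of three discs; x points level out of the mouth, a slot 46 mm wide and 16 mm high in the end face at x = +28 mm. The plunger stands at x = -75 mm, behind the well
- plunger_top (a point): centre of the flat top of the plunger's round aluminium cap (32 mm diameter, 10 mm thick); 90 mm above the bench when up, 58 mm when fully pressed; it moves straight down and up with the plunger
- plunger (a joint): plunger travel in m: 0 up, 0.032 fully pressed against its stop; spring return, about 2 N at the top to 7 N at the bottom. It drives a steel pusher twice as far, which shoves the lowest disc out of the mouth; press it to the stop or the disc stays in the mouth. When it rises the pusher goes back and the next disc drops; a second press ejects a second disc
- mouth (a point): middle of the mouth slot, in the plane of the front face, 6 mm above the bench
- disc0_center (a point): centre of the lowest disc, the one that will be ejected: light-wood disc 44 mm in diameter, 12 mm thick, 10 to 25 g, small black pupil on top; its centre lies 6 mm above the bench. A full press leaves it on the bench in front of the mouth, its centre about 62 to 70 mm from the dispenser's origin along x
- disc1_center (a point): centre of the second disc of the stack (same size); it stays in the well and drops by 12 mm when the first is out
- disc2_center (a point): centre of the third, top disc of the stack (same size); it stays in the well
- bay: glue bay fixed to the bench beside the landing, left or right: two parallel wooden rails 92 mm long (along its y), 12 wide, 10 high, 84 mm apart in the clear (x = -42 to +42 mm), white paper between them flush with the bench; open at both ends (y = -46 and +46 mm). Origin on the bench at its centre. Its y is roughly along the dispenser's y: a disc pushed sideways enters by the near end
- tape: bystander: roll of paper tape lying flat, 76 mm diameter, 24 mm high, on the other side of the landing from the bay; origin under its centre
- paintpot: bystander: small red paint pot, 46 mm diameter, 45 mm high; origin under its centre
- brush: bystander: brush lying on the bench beyond the landing, 170 mm long along its x; origin on its underside
- spool: bystander: dark wooden spool standing, 36 mm diameter, 40 mm high; origin under its centre
- glue: bystander: white glue bottle standing, 48 mm diameter, 95 mm high; origin under its centre
- screwdriver: bystander: screwdriver lying on the bench, 190 mm long along its x; origin on its underside
- cup: bystander: white cup, 72 mm diameter, 85 mm high; origin under its centre
Things that resemble listed ones, but are neither listed nor needed, are in the scene too. What is shaped like the bay but orange or purple is not meant. Leave any purple or turquoise look-alike of the dispenser alone.

How it is judged:
On the way, in this order (a step that is already met when the one before it is completed fails the run):
1. the plunger is pressed fully and the lowest disc is wholly out of the mouth (value of joint plunger above 0.027 m and x of disc0_center in the frame of dispenser above 0.05 m), for 0.05 s.
2. the plunger is back up and the disc lies outside (value of joint plunger below 0.004 m and x of disc0_center in the frame of dispenser above 0.05 m), for 0.1 s.
3. the disc lies in the glue bay between the rails (x of disc0_center in the frame of bay between -0.026 and 0.026 m and y of disc0_center in the frame of bay between -0.026 and 0.026 m), for 0.1 s.
At the end, for the whole second after the job is handed in: The ejected disc lies flat and at rest on the bench in the glue bay, its centre within 26 mm of the bay's centre along and across the rails (so it lies wholly between them, 3 mm over allowed); the plunger is up; the two other discs are still in the dispenser's well (all of step 3 and height (world z) of disc0_center below 0.01 m and angle between disc0_center's own z axis and vertical below 0.1 rad and linear speed of disc0 below 0.02 m/s and value of joint plunger below 0.004 m and horizontal distance between each of disc1_center, disc2_center and dispenser below 0.008 m); the robot touches nothing.
It fails at once if the ejected disc is lifted more than 10 mm or tipped up (height (world z) of disc0_center above 0.016 m or angle between disc0_center's own z axis and vertical above 0.5 rad).
It fails at once if another disc is taken up or out of the dispenser (height (world z) of disc1_center above 0.026 m or height (world z) of disc2_center above 0.038 m or horizontal distance between any of disc1_center, disc2_center and dispenser above 0.015 m).
It fails at once if a bystander is pushed by more than about 15 mm (distance of any of tape, paintpot, spool, glue, cup from where it was at the start of the episode above 0.015 m or distance of any of brush, screwdriver from where it was at the start of the episode above 0.02 m).
It also fails if it takes over 51 s, if anything falls off the work surface, if the arm or the gripper's body presses on something with over 40 N, if the wrist force passes 120 N, or if a joint passes its speed limit or range.

### The arm

A 7-joint arm with a two-finger parallel gripper is mounted at the origin on the work surface. World frame = base frame: x ahead of the robot, y to its left, z up, the work surface at z = 0. Lengths are in m, angles in rad, forces in N, time in s.
With the tool pointing down it reaches from about 0.4 to 0.925 m from the base axis. Payload 5.6 kg.
Tool frame: the origin (TCP) lies at the very end of the fingers, on their centre line; the grasp point (between the pads) lies 19 mm behind it; z points along the fingers, y is the line along which they close (so a half turn about z gives the same grasp; the last joint's range is limited). The gripper opens to 85 mm and grips with 20 to 120 N. Pads are 22 mm wide; open, the fingers measure 114 mm over their backs; the gripper's body (76 mm by 85 mm) begins 54 mm behind the grasp point. The pads swing forward as they close: fully open they stand 13 mm farther back than shut.
Start: joints at [1.062, 0.468, -0.012, 1.603, 0.006, 1.071, -0.056], TCP at [0.292, -0.581, 0.231] pointing down, gripper open.
Joint ranges: [-2.53, 2.53], [-0.31, 2.02], [-1.57, 1.55], [0.28, 2.44], [-1.29, 4.43], [0.15, 1.84], [-2.92, 2.92]. Speed limits (rad/s): [2.57, 2.57, 3.14, 3.14, 3.14, 3.14, 3.14].

### API

Orientations are given as a unit quaternion [x, y, z, w].
In Python, from cell import arm gives the robot as it stands. The module is installed in compiled form; this text tells all that it offers.
- The arm moves only by the shell command python3 -m inch 'ROWS'. ROWS is JSON, a list of rows, each a list of 7 numbers: the turn, a rotation vector about the tool's x, y, z in units of 6 degrees (1.0 is 6 degrees), then the shift along the tool's x, y, z in units of 25 mm (1.0 is 25 mm), then the opening, from -1 (shut) to 1 (fully open). In form: [[wx, wy, wz, tx, ty, tz, fingers], ...]. A call has 1 to 5 rows; each row is the pose to reach, as a shift and turn from the pose commanded when the call began, along the tool's axes at that moment; what a row does not reach only later rows make up. A row lasts 1/12 s, in which the tool goes at most 41.7 mm and 7.16 degrees, less where a joint would pass 70% of its speed; a pose out of reach is approached as far as the arm can. A call with a gripper value outside its range is refused whole. The fingers move at their own pace and stop on an object; the grip force is fixed at half the most. Time passes only in rows, so rows that repeat a pose let the fingers close. It gives the time, the measured TCP pose, the force, the opening and the grip force at its end, in the units of the state.
- arm.get_obs(): the state, without advancing time (a new reading comes with each control period).
- arm.camera(name): name is "scene" or "top" or "wrist"; returns the picture (400x640x3 uint8, red, green, blue); there is no depth.
- arm.get_calibration(name): a dict with "camera_matrix" (3x3 intrinsics, pixels), "xyz" and "rotation" of the camera in the world. Camera axes: x right, y down, z forward; pixel columns grow to the right and rows downward; lengths in m; the calibration is good to about 2 mm. The wrist camera is an equidistant fisheye: a pixel r from the principal point sees the ray r / f radians off the axis. A picture is of the moment at which its call begins: read the wrist's pose just before it. get_calibration takes no time and is no camera call; for the wrist camera it gives the pose at the moment of the call.
- arm.hand_in(): hands the job in; it is judged then, once.
The state is a dict: "t": time; "qpos": joint angles; "joint_vel": joint speeds; "tau": joint torques, N m; "tcp_pos": TCP position; "ee_rot": TCP orientation; "wrist_force": force on the tool from outside, world axes, zero at the start; "ft_torque": the same for the moment, N m; "grip_width": opening from 0.0 (shut) to 1.0 (fully open); "finger_force": force on a finger pad.
Only numpy, scipy, OpenCV 4.12 (cv2) and the standard library are available. Lean on these libraries where they do the work, as an engineer would, in place of code of your own. Each camera call takes 0.05 s, during which the arm holds its last target. There are 200 camera calls.

## Working session

There is one attempt and no reset: what is moved stays moved. The work goes in short steps, Python scripts to look and compute and a shell command to move; the robot and the scene stay as the last step left them, time stands still between calls to the robot, and variables do not carry over. Pictures are saved under pics/ and viewed, at most 12 in all, crops included, and the job is handed in when it is done.

```bash
mkdir -p pics; ls; python3 - <<'E'
from cell import arm
import cv2,json,numpy as np
np.set_printoptions(precision=4,suppress=True)
for n in("top","scene"):
    im=arm.camera(n); cv2.imwrite(f"pics/{n}0.png",im[:,:,::-1])
    c=arm.get_calibration(n); print(n,c)
print(arm.get_obs())
E
```

```text
pics
top {'camera_matrix': array([[447.2866,   0.    , 318.6666],
       [  0.    , 447.2866, 198.1471],
       [  0.    ,   0.    ,   1.    ]]), 'xyz': array([ 0.2928, -0.012 ,  1.3684]), 'rotation': array([ 0.7134, -0.6936,  0.063 , -0.0775])}
scene {'camera_matrix': array([[506.7871,   0.    , 321.1892],
       [  0.    , 506.7871, 198.1654],
       [  0.    ,   0.    ,   1.    ]]), 'xyz': array([ 1.4228, -0.113 ,  0.8438]), 'rotation': array([ 0.6814,  0.599 , -0.279 , -0.3147])}
{'t': 0.1, 'qpos': array([ 1.062 ,  0.4683, -0.0116,  1.6036,  0.006 ,  1.0714, -0.0563]), 'joint_vel': array([-0.0002, -0.0012,  0.0014, -0.0026, -0.0003,  0.0023, -0.0005]), 'tau': array([  0.0006, -53.3517,   0.0216, -25.1967,   0.0116,   0.0043,
         0.    ]), 'tcp_pos': array([ 0.2917, -0.5803,  0.2304]), 'ee_rot': array([ 0.973 ,  0.2308, -0.0002, -0.0008]), 'wrist_force': array([ 0.755 , -0.2772,  0.5643]), 'ft_torque': array([ 0.0248, -0.0043,  0.0211]), 'finger_force': 0.0, 'grip_width': 0.9980373661770485}
```

View pics/top0.png

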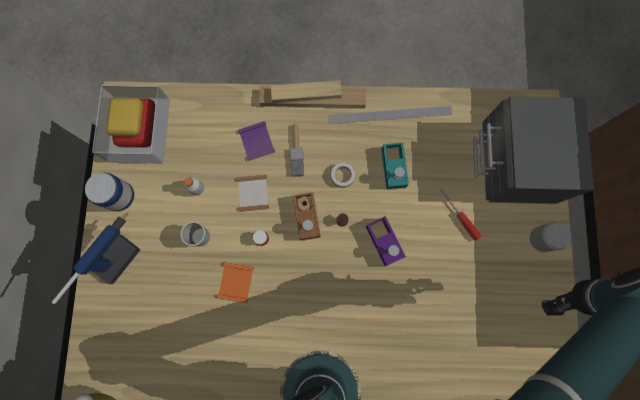

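View pics/scene0.png

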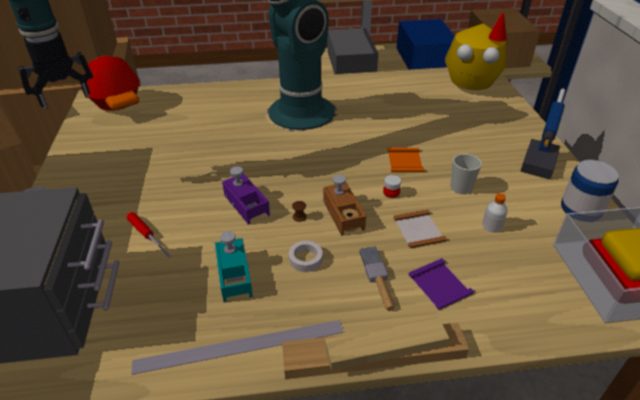

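The top view shows the plywood dispenser at about (306,216), its mouth facing up in the picture (world +x). The white bay is at (253,193), the tape at (343,175), the pot at (260,238) and the spool at (342,220). Next I segment and measure these.

```bash
cat > h.py <<'E'
from cell import arm
import cv2,numpy as np
from scipy.spatial.transform import Rotation as R
np.set_printoptions(precision=4,suppress=True)
def cast(n,px,z):
    c=arm.get_calibration(n);K=c["camera_matrix"];M=R.from_quat(c["rotation"]).as_matrix()
    px=np.atleast_2d(px).astype(float)
    d=(M@np.linalg.inv(K)@np.c_[px,np.ones(len(px))].T).T
    return c["xyz"]+d*((z-c["xyz"][2])/d[:,2])[:,None]
def proj(n,P):
    c=arm.get_calibration(n);M=R.from_quat(c["rotation"]).as_matrix()
    q=(np.atleast_2d(P)-c["xyz"])@M@c["camera_matrix"].T
    return q[:,:2]/q[:,2:]
E
python3 - <<'E'
from h import *
im=cv2.imread("pics/top0.png")
cr=im[130:260,225:375]
cv2.imwrite("pics/crop_t.png",cv2.resize(cr,None,fx=5,fy=4.6,interpolation=cv2.INTER_CUBIC)[:598])
hsv=cv2.cvtColor(im,cv2.COLOR_BGR2HSV)
for nm,p in dict(rail=(253,180),paper=(253,193),disp=(300,225),wood=(225,210)).items(): print(nm,hsv[p[1],p[0]])
im2=cv2.imread("pics/scene0.png")[170:280,310:460]
cv2.imwrite("pics/crop_s.png",cv2.resize(im2,None,fx=5,fy=5,interpolation=cv2.INTER_CUBIC))
E
```

```text
rail [ 14  22 127]
paper [ 15  10 155]
disp [ 13 127  70]
wood [ 21  80 156]
```

View pics/crop_t.png

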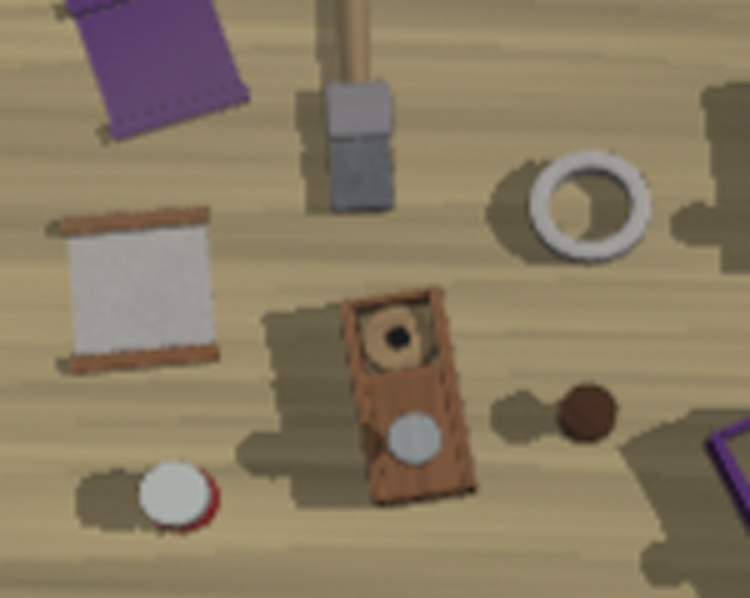

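View pics/crop_s.png

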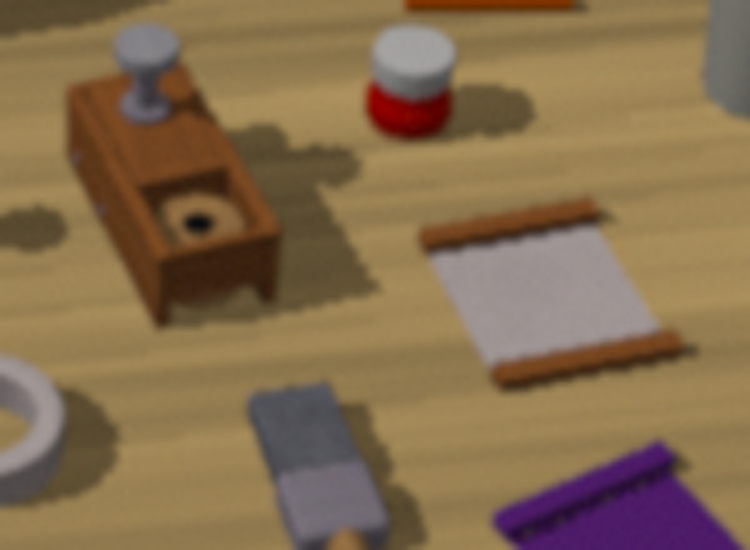

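Both crops agree. The dispenser's top corners are near crop pixels (343,302), (440,290), (476,490) and (375,503), and the cap is at (414,438). The paper's corners are near (68,236), (207,226), (217,345) and (75,355).

```bash
python3 - <<'E'
from h import *
def T(u): u=np.atleast_2d(u).astype(float); return np.c_[(u[:,0]+.5)/5-.5+225,(u[:,1]+.5)/4.6-.5+130]
def S(u): u=np.atleast_2d(u).astype(float); return (u+.5)/5-.5+[310,170]
d=cast("top",T([(343,302),(440,290),(476,490),(375,503)]),.048)[:,:2]
print("disp corners",d, [np.linalg.norm(d[i]-d[(i+1)%4]) for i in range(4)])
ax=((d[0]+d[1])-(d[2]+d[3]));ax/=np.linalg.norm(ax);print("yaw deg",np.degrees(np.arctan2(ax[1],ax[0])))
c=d.mean(0);o=c+ax*.039;print("origin from box",o,"expected cap",o-.075*ax)
print("cap top",cast("top",T((414,438)),.09),"scene",cast("scene",S((147,46)),.09))
for z in(.03,.018): print("disc at",z,cast("top",T((398,337)),z),cast("scene",S((199,223)),z))
p=cast("top",T([(68,236),(207,226),(217,345),(75,355)]),0)[:,:2]
print("paper",p,[np.linalg.norm(p[i]-p[(i+1)%4]) for i in range(4)],p.mean(0))
q=cast("scene",S([(432,255),(598,228),(660,328),(494,363)]),0)[:,:2];print("scene paper",q,q.mean(0))
by=(p[0]+p[3]-p[1]-p[2]);print("bay y dir deg",np.degrees(np.arctan2(by[1],by[0])))
for n,u,z in(("pot",(178,495),.045),("spool",(588,412),.04),("tape",(590,206),.024),("brush end",(331,212),.01),("brush end",(394,208),.01)): print(n,cast("top",T(u),z))
E
```

```text
disp corners [[0.5656 0.0965]
 [0.5752 0.0381]
 [0.4442 0.0125]
 [0.4341 0.0721]] [np.float64(0.059096102313498655), np.float64(0.13353233741261114), np.float64(0.060369754313769584), np.float64(0.1337688338931164)]
yaw deg 10.784204974098838
origin from box [0.5431 0.0621] expected cap [0.4694 0.0481]
cap top [[0.471  0.0484 0.09  ]] scene [[0.4736 0.0489 0.09  ]]
disc at 0.03 [[0.5466 0.0634 0.03  ]] [[0.537  0.0655 0.03  ]]
disc at 0.018 [[0.5488 0.0641 0.018 ]] [[0.524  0.0681 0.018 ]]
paper [[0.6172 0.2761]
 [0.6265 0.1885]
 [0.5437 0.1778]
 [0.5345 0.2662]] [np.float64(0.08804065528313174), np.float64(0.08348260101669935), np.float64(0.08887747719909177), np.float64(0.08333108113444193)] [0.5805 0.2272]
scene paper [[0.5423 0.1811]
 [0.5337 0.2672]
 [0.606  0.2761]
 [0.6185 0.1922]] [0.5751 0.2292]
bay y dir deg 96.019797863551
pot [[0.4363 0.1897 0.045 ]]
spool [[ 0.4979 -0.053   0.04  ]]
tape [[ 0.6406 -0.052   0.024 ]]
brush end [[0.6359 0.1097 0.01  ]]
brush end [[0.6397 0.0703 0.01  ]]
```

The measurements agree with each other: the box measures 133.5 x 60 mm, the paper 83.4 mm, and the cap and box origin match to 2 mm.
- **Dispenser:** origin about (0.544, 0.0625), yaw 10.8°.
- **Bay:** centre about (0.579, 0.228), with its y axis at 96°.
- **Cap:** about (0.471, 0.048).

I start moving towards the plunger at height and shut the fingers on the way.

```bash
cat > go.py <<'E'
import sys
from h import *
# usage: go.py x y z yaw_of_tool_x_deg -> needed turn/shift in move units
x,y,z,yaw=map(float,sys.argv[1:5]);o=arm.get_obs();A=R.from_quat(o["ee_rot"])
w=np.radians(yaw);B=R.from_matrix(np.array([[np.cos(w),np.sin(w),0],[np.sin(w),-np.cos(w),0],[0,0,-1]]))
print("t",o["t"],"tcp",o["tcp_pos"],"yaw",np.degrees(np.arctan2(*A.as_matrix()[[1,0],0])),"F",o["wrist_force"],"grip",o["grip_width"])
print("turn",np.degrees((A.inv()*B).as_rotvec())/6,"shift",A.inv().apply(np.array([x,y,z])-o["tcp_pos"])/.025)
E
python3 -m inch '[[0,0,-1.15,1,-1.1,0,-1],[0,0,-2.3,2,-2.2,0,-1],[0,0,-3.45,3,-3.3,0,-1],[0,0,-4.6,4,-4.4,0,-1],[0,0,-5.75,5,-5.5,0,-1]]'; python3 go.py 0.471 0.048 0.16 98
```

```text
t: 0.52
tcp_pos: [0.3418, -0.3998, 0.2309]
ee_rot: [0.859, 0.511, -0.0, -0.0]
wrist_force: [0.7, -0.2, 0.2]
grip_width: 0.301
finger_force: 0.0
t 0.5167 tcp [ 0.3418 -0.3998  0.2309] yaw 61.515784394198874 F [ 0.71   -0.22    0.1653] grip 0.3007127802496862
turn [-0.0064 -0.0025 -6.0807] shift [18.2099 -3.9989  2.8404]
```

```bash
python3 -m inch '[[0,0,-1.15,1.6,-0.3,0,-1],[0,0,-2.3,3.2,-0.6,0,-1],[0,0,-3.45,4.8,-0.9,0,-1],[0,0,-4.6,6.4,-1.2,0,-1],[0,0,-5.75,8,-1.6,0,-1]]' | head -3; python3 go.py 0.471 0.048 0.16 98
```

```text
t: 0.93
tcp_pos: [0.4034, -0.2055, 0.2313]
ee_rot: [0.669, 0.743, -0.0, 0.0]
t 0.9333 tcp [ 0.4034 -0.2055  0.2313] yaw 96.0065017644032 F [ 0.7464 -0.1456 -0.0849] grip 0.0023094822808429538
turn [ 0.0011  0.0034 -0.3322] shift [9.8012 3.7491 2.8471]
```

```bash
python3 -m inch '[[0,0,-0.3,1.5,0.5,0,-1],[0,0,-0.3,3,1,0.3,-1],[0,0,-0.3,4.5,1.7,0.8,-1],[0,0,-0.3,6,2.3,1.3,-1],[0,0,-0.3,7.5,2.9,1.8,-1]]' | head -3; python3 -m inch '[[0,0,0,1.2,0.4,0.3,-1],[0,0,0,2.2,0.8,0.6,-1],[0,0,0,2.3,0.8,1,-1],[0,0,0,2.3,0.8,1,-1]]' | head -3
python3 go.py 0.471 0.048 0.10 98
python3 - <<'E'
from h import *
im=arm.camera("scene"); cv2.imwrite("pics/s1.png",cv2.resize(im[90:260,280:420,::-1],None,fx=4,fy=3.5,interpolation=cv2.INTER_CUBIC))
E
```

```text
t: 1.35
tcp_pos: [0.4562, -0.0144, 0.1868]
ee_rot: [0.66, 0.752, 0.0, 0.0]
t: 1.68
tcp_pos: [0.467, 0.0452, 0.1603]
ee_rot: [0.658, 0.753, -0.001, -0.002]
t 1.6833 tcp [0.467  0.0452 0.1603] yaw 97.71318802510068 F [-0.6879  0.2345 -0.1291] grip -0.00028841973748567387
turn [-0.0342 -0.0104 -0.0478] shift [0.0878 0.1838 2.4121]
```

View pics/s1.png

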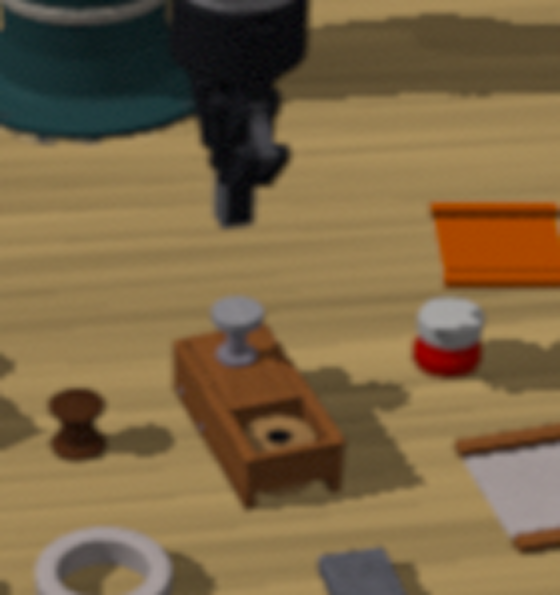

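The closed fingers are right above the cap. I go down to 95 mm, then press slowly so the disc isn't flung out.

```bash
python3 -m inch '[[0,0,0,0.1,0.18,0.8,-1],[0,0,0,0.1,0.18,1.6,-1],[0,0,0,0.1,0.18,2.3,-1],[0,0,0,0.1,0.18,2.6,-1],[0,0,0,0.1,0.18,2.6,-1]]' | head -4
python3 -m inch '[[0,0,0,0,0,0.14,-1],[0,0,0,0,0,0.28,-1],[0,0,0,0,0,0.42,-1],[0,0,0,0,0,0.56,-1],[0,0,0,0,0,0.7,-1]]' | sed -n '1,2p;4p'
python3 -m inch '[[0,0,0,0,0,0.12,-1],[0,0,0,0,0,0.24,-1],[0,0,0,0,0,0.36,-1],[0,0,0,0,0,0.48,-1],[0,0,0,0,0,0.6,-1]]'| sed -n '1,2p;4p'
python3 go.py 0.471 0.048 0.0565 98
```

```text
t: 2.15
tcp_pos: [0.4714, 0.0449, 0.096]
ee_rot: [0.66, 0.751, -0.001, -0.001]
wrist_force: [-0.7, 0.2, 0.4]
t: 2.57
tcp_pos: [0.4734, 0.0462, 0.0801]
wrist_force: [0.9, -2.8, 4.5]
t: 2.98
tcp_pos: [0.4733, 0.0464, 0.0646]
wrist_force: [1.5, -3.9, 5.2]
t 2.9833 tcp [0.4733 0.0464 0.0646] yaw 97.47384600464838 F [ 1.5343 -3.851   5.2203] grip 0.001992178688413155
turn [ 0.0135  0.0037 -0.0877] shift [ 0.0757 -0.0831  0.3246]
```

```bash
python3 -m inch '[[0,0,0,0,0,0.1,-1],[0,0,0,0,0,0.2,-1],[0,0,0,0,0,0.28,-1],[0,0,0,0,0,0.32,-1],[0,0,0,0,0,0.32,-1]]'| sed -n '1,2p;4p'
python3 - <<'E'
from h import *
im=arm.camera("scene"); cv2.imwrite("pics/s2.png",cv2.resize(im[120:270,300:480,::-1],None,fx=4,fy=4,interpolation=cv2.INTER_CUBIC))
print(arm.get_obs()["wrist_force"],arm.get_obs()["tcp_pos"])
E
```

```text
t: 3.4
tcp_pos: [0.4733, 0.0464, 0.0579]
wrist_force: [-1.8, -4.0, 19.7]
[-2.0918 -3.8213 20.2305] [0.4734 0.0464 0.0579]
```

View pics/s2.png

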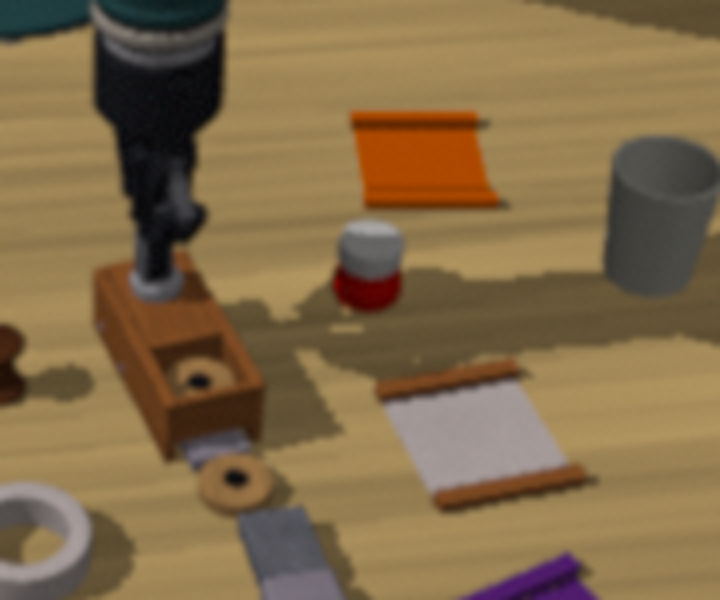

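The plunger is at its stop: tip at 57.9 mm, 20 N. One disc lies wholly out at crop pixel (236,482), with the pusher plate behind it. Now I release and rise.

```bash
python3 -m inch '[[0,0,0,0,0,-0.4,-1],[0,0,0,0,0,-0.8,-1],[0,0,0,0,0,-1.2,-1],[0,0,0,0,0,-1.7,-1],[0,0,0,0,0,-2.4,-1]]'| sed -n '1,2p;4p'
python3 -m inch '[[0,0,0,0,0,-1,-1],[0,0,0,-1,0,-2,-1],[0,0,0,-2,0,-2.5,-1],[0,0,0,-3,0,-2.5,-0.6],[0,0,0,-3,0,-2.5,-0.6]]'| sed -n '1,2p;4p'
python3 go.py 0.607 0.02 0.15 98
python3 - <<'E'
from h import *
for n in("top","scene"):
    im=arm.camera(n)[:,:,::-1].copy(); cv2.imwrite(f"pics/{n}2.png",im)
a=cv2.resize(cv2.imread("pics/top2.png")[150:250,235:365],None,fx=3,fy=3,interpolation=cv2.INTER_CUBIC)
b=cv2.resize(cv2.imread("pics/scene2.png")[170:270,315:445],None,fx=3,fy=3,interpolation=cv2.INTER_CUBIC)
cv2.imwrite("pics/c2.png",np.hstack([a,b]))
E
```

```text
t: 3.87
tcp_pos: [0.4707, 0.047, 0.1162]
wrist_force: [0.7, 0.3, 0.3]
t: 4.28
tcp_pos: [0.4824, -0.0325, 0.1797]
wrist_force: [-0.5, -0.5, -0.7]
t 4.2833 tcp [ 0.4824 -0.0325  0.1797] yaw 97.10915449728655 F [-0.46   -0.5308 -0.7306] grip 0.2004042185690078
turn [ 0.0019  0.02   -0.1485] shift [1.4695 5.2049 1.1877]
```

View pics/c2.png

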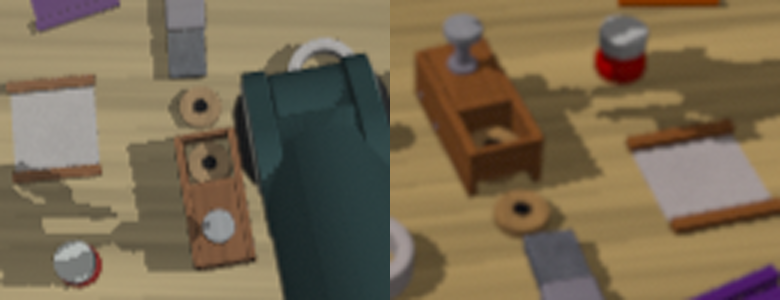

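The plunger is back up. The disc lies in front of the mouth with its pupil at (200,106) in the top crop and (131,210) in the scene crop, and the next disc has dropped in the well.

```bash
python3 - <<'E'
from h import *
d1=cast("top",(235+200.5/3-.5,150+106.5/3-.5),.012)[0];d2=cast("scene",(315+131.5/3-.5,170+210.5/3-.5),.012)[0]
print(d1,d2)
d=d1; b=np.array([.579,.228]); v=b-d[:2]; print("dist",np.linalg.norm(v),"dir",np.degrees(np.arctan2(v[1],v[0])))
a=np.radians(10.8); r=d[:2]-[.544,.0625]; print("in disp", r@[np.cos(a),np.sin(a)], r@[-np.sin(a),np.cos(a)])
print("brush end in top:",cast("top",[(235+168.5/3,150+76/3),(235+205/3,150+76/3)],.01))
E
```

```text
[0.6064 0.0754 0.012 ] [0.6069 0.0751 0.012 ]
dist 0.15503626603121162 dir 100.16530728687545
in disp 0.06367428570185836 0.0009834401462196977
brush end in top: [[0.6371 0.1086 0.01  ]
 [0.638  0.0704 0.01  ]]
```

The two views agree on the disc at (0.6065, 0.0753), 64 mm out. The push runs 155 mm along 100°. I go behind the disc with the fingertips slightly open as a cradle.

```bash
python3 go.py 0.6153 0.026 0.15 100; python3 -m inch '[[0,0,-0.4,0.4,1.3,0,-0.66],[0,0,-0.4,0.8,2.6,0,-0.66],[0,0,-0.4,1.2,3.9,0.5,-0.66],[0,0,-0.4,1.6,5.2,1.0,-0.66],[0,0,-0.4,1.6,5.2,1.0,-0.66]]'| sed -n '1,2p;4p'
python3 go.py 0.6153 0.026 0.05 100
```

```text
t 4.3833 tcp [ 0.4814 -0.0282  0.1789] yaw 97.36645368623486 F [-0.4584  0.9447  0.6824] grip 0.2015936196739341
turn [-0.0125 -0.0068 -0.4389] shift [1.4616 5.5908 1.1489]
t: 4.8
tcp_pos: [0.608, 0.0345, 0.1505]
wrist_force: [0.2, -0.5, -0.1]
t 4.8 tcp [0.608  0.0345 0.1505] yaw 100.17177460697197 F [ 0.1894 -0.535  -0.1075] grip 0.16853504858623689
turn [-0.0172 -0.053   0.0287] shift [-0.4103  0.2335  4.0156]
```

```bash
python3 -m inch '[[0,0,0,-0.2,0.12,0,-0.66],[0,0,0,-0.4,0.23,1.2,-0.66],[0,0,0,-0.4,0.23,2.6,-0.66],[0,0,0,-0.4,0.23,4,-0.66],[0,0,0,-0.4,0.23,4,-0.66]]'| sed -n '1,2p;4p'
python3 go.py 0.6153 0.026 0.004 100
```

```text
t: 5.22
tcp_pos: [0.6074, 0.019, 0.048]
wrist_force: [-1.5, -0.8, -0.7]
t 5.2167 tcp [0.6074 0.019  0.048 ] yaw 99.89251131656667 F [-1.5467 -0.7992 -0.7143] grip 0.1727439273604197
turn [-0.12   -0.0131 -0.0178] shift [0.2184 0.3799 1.7546]
```

```bash
python3 -m inch '[[0,0,0,0,0.1,0.2,-0.66],[0,0,0,0,0.2,0.5,-0.66],[0,0,0,0,0.2,0.9,-0.66],[0,0,0,0,0.2,0.9,-0.66],[0,0,0,0,0.2,0.9,-0.66]]'| sed -n '1,2p;4p'
python3 go.py 0.6153 0.026 0.004 100
```

```text
t: 5.63
tcp_pos: [0.6185, 0.0208, 0.0322]
wrist_force: [-0.6, -0.7, 0.2]
t 5.6333 tcp [0.6185 0.0208 0.0322] yaw 99.8871502934813 F [-0.5805 -0.7481  0.2473] grip 0.17072984829623197
turn [ 0.0061  0.0024 -0.0188] shift [ 0.2258 -0.0923  1.1285]
```

```bash
python3 -m inch '[[0,0,0,0,-0.1,0.3,-0.66],[0,0,0,0,-0.1,0.6,-0.66],[0,0,0,0,-0.1,0.8,-0.66],[0,0,0,0,-0.1,0.8,-0.66],[0,0,0,0,-0.1,0.8,-0.66]]'| sed -n '1,2p;4p'
python3 go.py 0.6153 0.026 0.004 100; python3 - <<'E'
from h import *
im=arm.camera("scene")[:,:,::-1]; cv2.imwrite("pics/s4.png",cv2.resize(im[150:270,310:450],None,fx=4,fy=4,interpolation=cv2.INTER_CUBIC))
E
```

```text
t: 6.05
tcp_pos: [0.6155, 0.0204, 0.011]
wrist_force: [0.0, 0.7, 0.6]
t 6.05 tcp [0.6155 0.0204 0.011 ] yaw 99.88999699190218 F [0.0133 0.7277 0.5956] grip 0.16803536757031087
turn [-0.009  -0.0013 -0.0183] shift [0.2208 0.0325 0.2816]
```

View pics/s4.png

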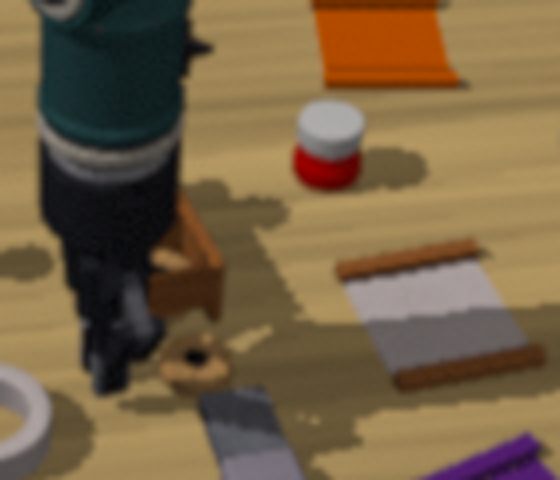

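The fingertips stand behind the disc, which is at crop pixel (195,360), on the side away from the bay. I lower the last bit and push slowly along tool x.

```bash
python3 -m inch '[[0,0,0,0,0,0.1,-0.66],[0,0,0,0.1,0,0.25,-0.66],[0,0,0,0.3,0,0.25,-0.66],[0,0,0,0.5,0,0.25,-0.66],[0,0,0,0.7,0,0.25,-0.66]]'| sed -n '1,2p;4p'
for i in 1 2; do python3 -m inch '[[0,0,0,0.2,0,0,-0.66],[0,0,0,0.4,0,0,-0.66],[0,0,0,0.6,0,0,-0.66],[0,0,0,0.8,0,0,-0.66],[0,0,0,1.0,0,0,-0.66]]'| sed -n '1,2p;4p'; done
python3 go.py 0.584 0.1975 0.004 100
```

```text
t: 6.52
tcp_pos: [0.6126, 0.0386, 0.0054]
wrist_force: [0.7, -0.8, 0.1]
t: 6.93
tcp_pos: [0.6084, 0.0628, 0.0054]
wrist_force: [0.2, -0.2, 0.5]
t: 7.35
tcp_pos: [0.6041, 0.0873, 0.0053]
wrist_force: [-0.6, -0.8, 0.2]
t 7.35 tcp [0.6041 0.0873 0.0053] yaw 99.88041174135923 F [-0.6232 -0.7704  0.2228] grip 0.17411573023274554
turn [ 0.      0.0006 -0.0199] shift [ 4.479  -0.0376  0.053 ]
```

```bash
python3 - <<'E'
from h import *
im=arm.camera("scene")[:,:,::-1]; cv2.imwrite("pics/s5.png",cv2.resize(im[150:270,310:450],None,fx=4,fy=4,interpolation=cv2.INTER_CUBIC))
print(proj("scene",[[.5975,.118,.012]])*4-np.array([310,150])*4)
E
```

```text
[[262.7468 340.6288]]
```

View pics/s5.png

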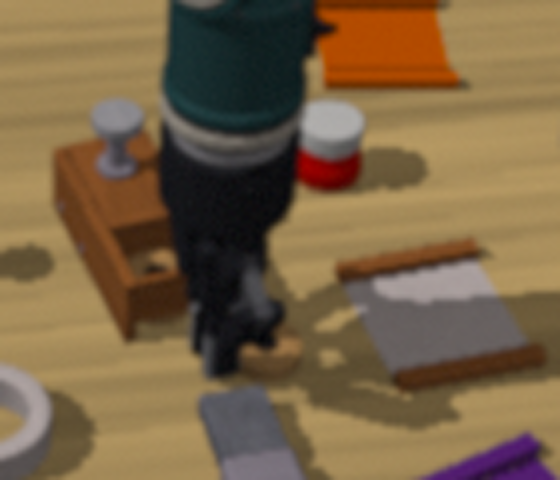

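The disc rides in front of the fingertips near crop pixel (266,345), within 2 mm of the prediction, and the brush hasn't moved. I keep pushing.

```bash
for i in 1 2 3 4; do python3 -m inch '[[0,0,0,0.2,0,0,-0.66],[0,0,0,0.4,0,0,-0.66],[0,0,0,0.6,0,0,-0.66],[0,0,0,0.8,0,0,-0.66],[0,0,0,1.0,0,0,-0.66]]'| sed -n '1,2p;4p'; done
python3 go.py 0.584 0.1975 0.004 100
python3 - <<'E'
from h import *
im=arm.camera("scene")[:,:,::-1]; cv2.imwrite("pics/s6.png",cv2.resize(im[150:270,330:470],None,fx=5,fy=5,interpolation=cv2.INTER_CUBIC))
for r in(.031,.034): 
  o=arm.get_obs()["tcp_pos"]; print(proj("scene",[[o[0]-.174*r,o[1]+.985*r,.012]])*5-np.array([330,150])*5)
E
```

```text
t: 7.82
tcp_pos: [0.5998, 0.1121, 0.0053]
wrist_force: [0.4, -0.1, -1.0]
t: 8.23
tcp_pos: [0.5956, 0.1366, 0.0053]
wrist_force: [0.1, -0.1, 0.5]
t: 8.65
tcp_pos: [0.5913, 0.1613, 0.0053]
wrist_force: [0.4, 0.1, 0.3]
t: 9.07
tcp_pos: [0.587, 0.1859, 0.0053]
wrist_force: [0.2, 0.4, -0.2]
t 9.0667 tcp [0.587  0.1859 0.0053] yaw 99.88194109552146 F [ 0.2272  0.3651 -0.2235] grip 0.1720626870797953
turn [-0.0004  0.0002 -0.0197] shift [ 0.4782 -0.0367  0.053 ]
[[427.4495 382.8378]]
[[433.2018 381.5333]]
```

View pics/s6.png

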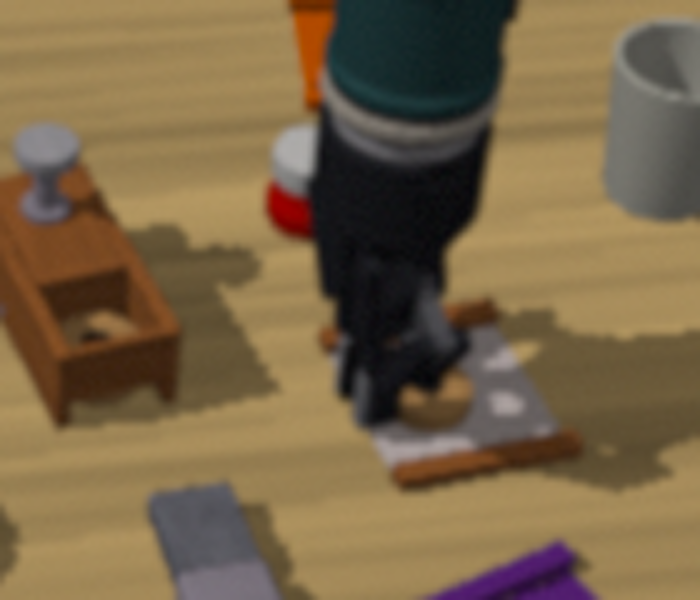

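The disc is in the bay, centre near crop pixel (433,385), about 9 mm short of the bay's centre. I push 9 mm more, back off, and rise.

```bash
python3 -m inch '[[0,0,0,0.15,0,0,-0.66],[0,0,0,0.28,0,0,-0.66],[0,0,0,0.35,0,0,-0.66],[0,0,0,0.35,0,0,-0.66]]'| sed -n '1,2p;4p'
python3 -m inch '[[0,0,0,-0.2,0,0,-0.66],[0,0,0,-0.6,0,0,-0.66],[0,0,0,-1.2,0,0,-0.66],[0,0,0,-1.3,0,-0.8,-0.66],[0,0,0,-1.3,0,-2,-0.66]]'| sed -n '1,2p;4p'
python3 -m inch '[[0,0,0,0,0,-1.4,-0.66],[0,0,0,0,0,-2.8,-0.66],[0,0,0,-1.3,0,-4.2,-0.66],[0,0,0,-2.6,0,-5.2,-0.66],[0,0,0,-4,0,-5.2,-0.66]]'| sed -n '1,2p;4p'
python3 -m inch '[[0,0,0,-1.4,0,0,-0.66],[0,0,0,-2.8,0,0,-0.66],[0,0,0,-4,0,0,-0.66],[0,0,0,-4,0,0,-0.66]]'| sed -n '1,2p;4p'
python3 - <<'E'
from h import *
ims=[arm.camera(n)[:,:,::-1] for n in("top","scene")]
a=cv2.resize(ims[0][150:250,235:365],None,fx=3,fy=3,interpolation=cv2.INTER_CUBIC)
b=cv2.resize(ims[1][170:270,325:455],None,fx=3,fy=3,interpolation=cv2.INTER_CUBIC)
cv2.imwrite("pics/c7.png",np.hstack([a,b]))
E
```

```text
t: 9.45
tcp_pos: [0.5854, 0.1946, 0.0053]
wrist_force: [0.5, 1.0, -0.4]
t: 9.87
tcp_pos: [0.5895, 0.1574, 0.0527]
wrist_force: [0.7, -0.7, 0.2]
t: 10.28
tcp_pos: [0.6109, 0.0639, 0.1912]
wrist_force: [1.4, -0.1, 1.4]
t: 10.62
tcp_pos: [0.6259, -0.0463, 0.1848]
wrist_force: [-0.9, -0.7, 0.1]
```

View pics/c7.png

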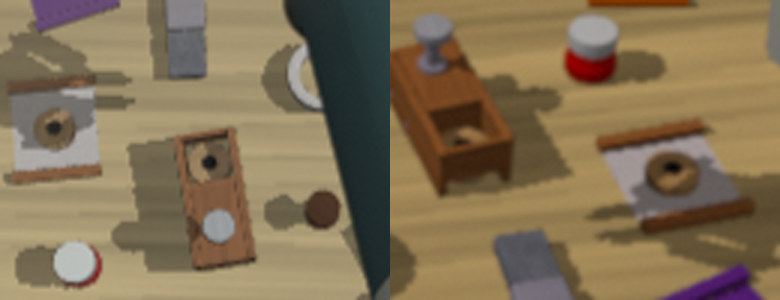

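The disc lies flat at (54,128) in the top crop, in the middle of the paper. The plunger is up, the two discs are in the well, and the bystanders in view are where they were.

```bash
python3 - <<'E'
from cell import arm
print(arm.get_obs()["joint_vel"].round(3)); print(arm.hand_in())
E
```

```text
[-0.047 -0.004 -0.047  0.012 -0.01  -0.002 -0.005]
the job is handed in; nothing more can be done
None
```

The job is handed in: one press ejected a single disc, which I pushed flat to the middle of the glue bay; the plunger is up, the other two discs are in the well, and the arm is clear. `hand_in()` returned no verdict, so I can't confirm how it was judged.

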